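# Snap the long sample box shut

### The arm

A 7-joint arm with a two-finger parallel gripper is mounted at the origin on the work surface. World frame = base frame: x ahead of the robot, y to its left, z up, the work surface at z = 0. Lengths are in m, angles in rad, forces in N, time in s.
With the tool pointing down it reaches from about 0.4 to 0.875 m from the base axis. Payload 19.3 kg.
Tool frame: the origin (TCP) lies between the finger pads; the fingertips stand 17 mm ahead of it and the grasp point (between the pads) lies 2 mm behind it; z points along the fingers, x is the direction in which the jaws open and shut, and the axes are right-handed (so a half turn about z gives the same grasp; the last joint's range is limited). The gripper opens to 85 mm and grips with 20 to 120 N. Pads are 22 mm wide; open, the fingers measure 114 mm over their backs; the gripper's body (76 mm by 85 mm) begins 54 mm behind the grasp point. The pads swing forward as they close: fully open they stand 13 mm farther back than shut.
Start: joints at [-1.251, 0.521, -0.036, 1.599, 0.021, 1.021, -0.113], TCP at [0.238, 0.578, 0.248] pointing down, gripper open.
Joint ranges: [-2.91, 2.91], [-0.3, 2.13], [-1.5, 1.42], [0.17, 2.43], [-1.26, 4.41], [0.16, 1.93], [-2.52, 2.52]. Speed limits (rad/s): [1.89, 1.89, 2.39, 2.39, 3.01, 3.01, 3.01].

### API

Orientations are given as [roll, pitch, yaw] about the fixed x, y, z axes, in that order (R = Rz(yaw) Ry(pitch) Rx(roll)).
In Python, from workcell import bot gives the robot as it stands. The module is installed in compiled form; this text tells all that it offers.
- The arm moves only by the tool arm_command, never from a script. Its argument "targets" is a list of rows, each a list of 6 numbers: the shift along the tool's x, y, z in mm, then the turn, a rotation vector about the tool's x, y, z in degrees. In form: [[x, y, z, wx, wy, wz], ...]. A call has 1 to 8 rows; each row shifts and turns the pose as measured when the row begins, along the tool's axes as they then stand; what a row does not reach is not made up. A row lasts 1/10 s, in which the tool goes at most 50 mm and 8.59 degrees, less where a joint would pass 70% of its speed; a pose out of reach is approached as far as the arm can. A call is refused whole if a number of a shift passes 50 or a number of a turn 8.59, either way. A call with a gripper value outside its range is refused whole. "grip" is the opening in per cent of the stroke, from 0 (shut) to 100 (fully open), set as the call begins (left out, the last holds). The fingers move at their own pace and stop on an object; "grip_force" is the grip in N (left out, the last holds). Time passes only in rows, so rows that do not move let the fingers close. It gives the time, the measured TCP pose, the force and the opening at its end, in the units of the state.
- bot.observe(): the state, without advancing time (a new reading comes with each control period).
- bot.grab_frame(name): name is "scene" or "top" or "wrist"; returns a dict with "color" (480x640x3 uint8, red, green, blue), "depth" (480x640 float32, m along the optical axis (not along the pixel's ray), 0 where there is no reading), "fov_y" (degrees; the focal length in pixels is half the picture's height over the tangent of half this angle, whatever the lens; pixels are square), "cx", "cy" (the principal point, pixels), "D" ([k1, k2, p1, p2, k3] as OpenCV has them; the pictures are not rectified), "R" (3x3) and "t" (3): a world point X has camera coordinates R X + t; the wrist camera has in their place "hand_eye" (4x4, takes a point from camera to tool coordinates, whose origin is the TCP and whose axes are the tool frame's). Camera axes: x right, y down, z forward; pixel columns grow to the right and rows downward; lengths in m; the calibration is good to about 2 mm. A picture is of the moment at which its call begins: read the wrist's pose just before it.
- bot.job_done(): hands the job in, once; it reports no verdict.
The state is a dict: "clock": time; "qpos": joint angles; "qd": joint speeds; "joint_efforts": joint torques, N m; "position": TCP position; "tool_rot": TCP orientation; "force": force on the tool from outside, world axes, zero at the start; "moment": the same for the moment, N m; "grip_width": finger opening in m.
Only numpy, scipy, OpenCV 4.12 (cv2) and the standard library are available. Lean on these libraries where they do the work, as an engineer would, in place of code of your own. Each camera call takes 0.05 s, during which the arm holds its last target. There are 200 camera calls.

### The job

One of the two white sample boxes on the bench, the long one, has its lid lying shut but the three grey snap tabs around its rim (front and both ends) still stand up. Press each tab straight down in turn until all three are engaged, fully home, then take the hand away; the square box is already closed.

Things in the scene. Friction and masses are not known exactly. Their poses are not given: they have to be found in the camera images.
- long_box: white plastic sample box, 120 (x) by 170 mm (y), fixed to the bench, lid on, lid top 58 mm over the table. Origin: centre of its underside, on the table. x points from front (long side facing the robot) to back (hinges), y to its left end, z up; turned up to 0.45 rad. The similar square box has its tabs down. Things between and beside the boxes are under 150 mm high.
- tab_front (a joint): grey snap tab, front long side: pad 44 mm along the rim, 26 across, 4 thick. Pad centre in the box frame: x = -55 mm, y = 0. Value: travel straight down, 0 = up (pad top 74 mm over the table) to 0.012 m = home (62 mm). Starts up, within 2.5 mm. Resists with a steady 6 N, stops firmly when home, and stays where it is left, so half pressed is not engaged.
- tab_left (a joint): grey snap tab, left end (+y): pad 44 mm along the rim, 26 across, 4 thick. Pad centre in the box frame: x = 0, y = +80 mm. Value: travel straight down, 0 = up (pad top 74 mm over the table) to 0.012 m = home (62 mm). Starts up, within 2.5 mm. Resists with a steady 6 N, stops firmly when home, and stays where it is left, so half pressed is not engaged.
- tab_right (a joint): grey snap tab, right end (-y): pad 44 mm along the rim, 26 across, 4 thick. Pad centre in the box frame: x = 0, y = -80 mm. Value: travel straight down, 0 = up (pad top 74 mm over the table) to 0.012 m = home (62 mm). Starts up, within 2.5 mm. Resists with a steady 6 N, stops firmly when home, and stays where it is left, so half pressed is not engaged.

How it is judged:
At the end, for the whole second after the job is handed in: all three tabs of the long box are pressed home: each at least 9.5 mm of its 12 mm down, and staying there with nothing pressing on them (value of joint each of tab_front, tab_left, tab_right above 0.0095 m); the robot touches nothing.
It also fails if it takes over 38 s, if anything falls off the work surface, if the arm or the gripper's body presses on something with over 40 N, if the wrist force passes 120 N, or if a joint passes its speed limit or range.

## Working session

There is one attempt and no reset: what is moved stays moved. The work goes in short steps, Python scripts to look and compute and a tool call to move; the robot and the scene stay as the last step left them, time stands still between calls to the robot, and variables do not carry over. Pictures are saved under pics/ and viewed, about 8 in all and at most 12, crops included, and the job is handed in when it is done.

Besides the shell and the picture viewer there is one more tool, called after "Emit:" as name([rows], argument=value, ...), one row to a line, values as JSON. arm_command: Moves the arm, as the interface text tells. Its arguments: {"type":"object","properties":{"targets":{"type":"array"},"grip":{"type":"number"},"grip_force":{"type":"number"}},"required":["targets"]}

```bash
mkdir -p pics; cat > h.py <<'E'
import numpy as np, cv2, pickle
from workcell import bot
def grab(n):
    f=bot.grab_frame(n); cv2.imwrite(f'pics/{n}.png',f['color'][:,:,::-1]); pickle.dump(f,open(n+'.pkl','wb')); return f
def cloud(f):
    fl=240/np.tan(np.radians(f['fov_y'])/2); K=np.array([[fl,0,f['cx']],[0,fl,f['cy']],[0,0,1.]])
    v,u=np.mgrid[:480,:640]; p=cv2.undistortPoints(np.stack([u,v],-1).reshape(-1,1,2).astype(np.float64),K,np.array(f['D'],float)).reshape(480,640,2)
    d=f['depth'].astype(float); c=np.dstack([p*d[...,None],d])
    return (c-np.array(f['t']))@np.array(f['R'])
E
python3 - <<'E'
from h import *
print(bot.observe())
f=grab('top'); grab('scene')
W=cloud(f); z=W[...,2]; print(f['fov_y'],f['D'],np.array(f['R']),f['t'])
a=np.clip(z/0.15*255,0,255).astype(np.uint8); cv2.imwrite('pics/topz.png',cv2.applyColorMap(a,cv2.COLORMAP_JET))
E
```

```text
{'clock': 0.0, 'qpos': array([-1.25119595,  0.52201147, -0.03634648,  1.59999612,  0.02119977,
        1.02111429, -0.11275792]), 'qd': array([-0.00024662,  0.00182857,  0.00024018, -0.00106868,  0.00058405,
        0.00211985,  0.00046779]), 'joint_efforts': array([ 1.04663919e-03, -9.27122211e+01,  1.98080577e+00, -3.69934165e+01,
        1.79979176e-02,  8.37958069e-03, -3.90386458e-05]), 'position': array([0.23740384, 0.5778104 , 0.24773135]), 'tool_rot': array([3.14152015e+00, 1.14195762e-03, 1.18104422e+00]), 'force': array([ 0.41317314,  0.17258673, -0.27651404]), 'moment': array([ 0.02472001,  0.01436843, -0.00463844]), 'grip_width': 0.08519936654142177}
47.06288246723293 [-0.15095893  0.          0.          0.          0.        ] [[-0.0114286  -0.9988285  -0.04702132]
 [-0.99899737  0.01344087 -0.04270353]
 [ 0.04328551  0.04648613 -0.99798066]] [0.01576203 0.540398   0.80370269]
```

View pics/top.png

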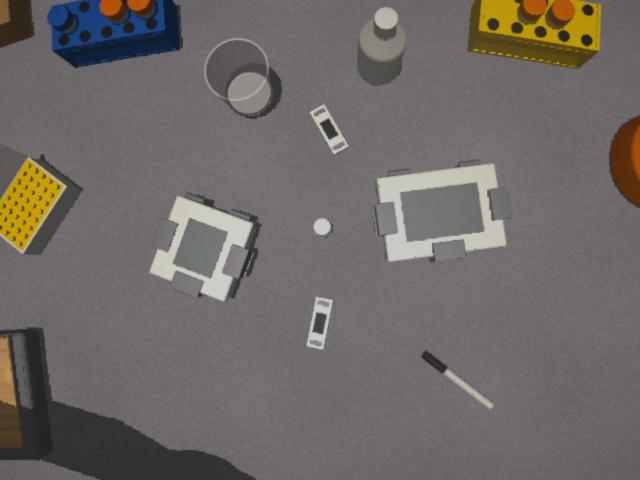

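View pics/scene.png

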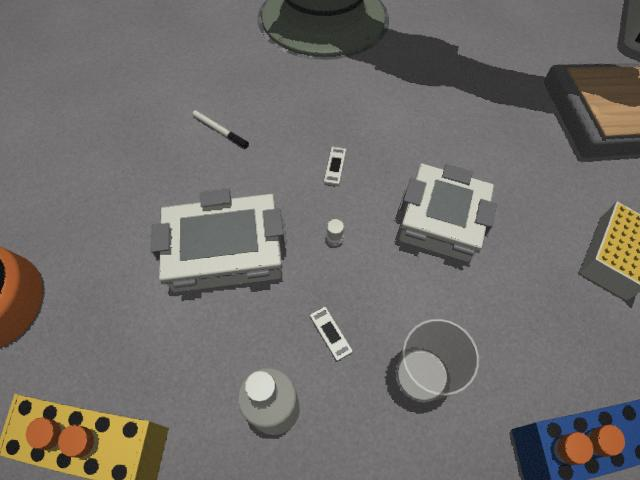

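The long box is in the top view at about (441,212). Its tabs are front (449,250), left (386,219) and right (500,204). I'll measure these with depth.

```bash
python3 - <<'E'
from h import *
f=pickle.load(open('top.pkl','rb')); W=cloud(f)
for n,(u,v) in dict(front=(449,250),left=(386,219),right=(500,204),c=(441,212)).items():
    p=W[v-5:v+6,u-4:u+5].reshape(-1,3); print(n,np.round(np.median(p,0),4),p[:,2].std().round(4))
    # tab mask : high points around
    s=W[v-25:v+26,u-25:u+26].reshape(-1,3); 
    m=(s[:,2]>0.066)&(s[:,2]<.085)
    if m.sum()>20:
        q=s[m,:2].astype(np.float32); print('  n',m.sum(),'rect(mm)',cv2.minAreaRect(q*1000))
# lid edge
m=(np.abs(W[...,2]-.058)<.006); m[:,:370]=0; m[:,515:]=0; m[:155]=0;m[265:]=0
print(cv2.minAreaRect((W[m][:,:2]*1000).astype(np.float32)), np.median(W[350:450,250:330,2]))
# neighbours high
E
```

```text
front [ 0.5249 -0.1742  0.071 ] 0.0755
  n 601 rect(mm) ((524.3353881835938, -174.0960235595703), (26.224689483642578, 43.857234954833984), 7.042147636413574)
left [ 0.5686 -0.0883  0.0718] 0.0012
  n 616 rect(mm) ((569.5052490234375, -88.86531066894531), (43.974979400634766, 26.270668029785156), 7.028503894805908)
right [ 0.5875 -0.2469  0.0703] 0.0015
  n 578 rect(mm) ((588.8936767578125, -247.41355895996094), (43.35502243041992, 26.71959686279297), 7.084296703338623)
c [ 0.5786 -0.1667  0.0572] 0.0012
((577.3563232421875, -164.9918670654297), (129.4533233642578, 180.57923889160156), 9.288514137268066) -0.001310285520030616
```

Emit:
arm_command([
  [0, 0, 0, 0, 0, 8.5],
  [0, 0, 0, 0, 0, 8.5],
  [0, 0, 0, 0, 0, 8.5],
  [0, 0, 0, 0, 0, 8.5],
  [0, 0, 0, 0, 0, 8.5],
  [0, 0, 0, 0, 0, 8.5],
  [0, 0, 0, 0, 0, 8.5],
  [0, 0, 0, 0, 0, 2],
], grip=0)

```text
clock: 0.9
position: [0.2371, 0.5763, 0.2451]
tool_rot: [3.136, 0.003, 0.087]
force: [0.6, 0.2, 0.4]
grip_width: 0.0001
```

Emit:
arm_command([
  [17, 46, -1, 0, 0, -2],
  [17, 46, 0, 0, 0, 0],
  [17, 46, 0, 0, 0, 0],
  [17, 46, 0, 0, 0, 0],
  [17, 46, 0, 0, 0, 0],
  [17, 46, 0, 0, 0, 0],
  [17, 46, 0, 0, 0, 0],
  [17, 46, 0, 0, 0, 0],
])

```text
clock: 1.7
position: [0.4147, 0.223, 0.2451]
tool_rot: [3.135, 0.005, 0.133]
force: [0.6, 0.6, 0.3]
grip_width: 0.0001
```

Emit:
arm_command([
  [16, 46, 0, 0, 0, 0.5],
  [16, 46, 0, 0, 0, 0],
  [16, 46, 0, 0, 0, 0],
  [16, 46, 0, 0, 0, 0],
  [16, 46, 0, 0, 0, 0],
  [16, 46, 0, 0, 0, 0],
  [16, 46, 0, 0, 0, 0],
  [0, 0, 0, 0, 0, 0],
])

```text
clock: 2.5
position: [0.5686, -0.0984, 0.2462]
tool_rot: [3.133, 0.005, 0.119]
force: [-0.5, 0.9, -0.1]
grip_width: -0.0
```

Emit:
arm_command([
  [2, -9, 40, 0, 0, 0],
  [0, 0, 40, 0, 0, 0],
  [0, 0, 40, 0, 0, 0],
  [0, 0, 20, 0, 0, 0],
  [0, 0, 0, 0, 0, 0],
])

```text
clock: 3.0
position: [0.5692, -0.0927, 0.1009]
tool_rot: [3.133, 0.005, 0.115]
force: [-0.7, 0.4, 0.2]
grip_width: -0.0002
```

```bash
python3 - <<'E'
from h import *
s=bot.observe();print(s['position'],s['tool_rot'],s['force'])
grab('scene')
c=cv2.imread('pics/scene.png')[120:320,120:380]; cv2.imwrite('pics/s2.png',cv2.resize(c,None,fx=3,fy=3))
E
```

```text
[ 0.569246   -0.09271095  0.1008979 ] [3.13285543 0.0046001  0.11486973] [-0.70855591  0.3533999   0.18080091]
```

View pics/s2.png

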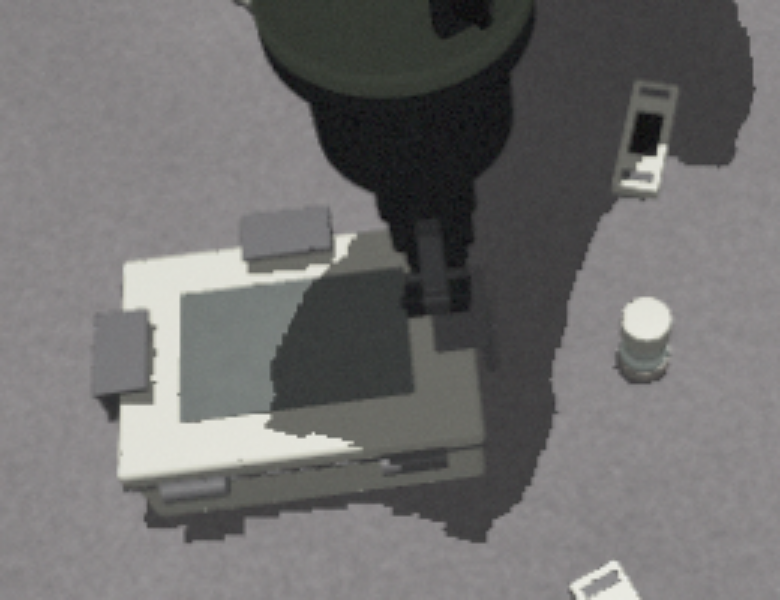

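The crop shows the fingertips over the left tab at (435,305), slightly inboard. I'll nudge them outward and press.

Emit:
arm_command([
  [0, -5, 5, 0, 0, 0],
  [0, -1, 5, 0, 0, 0],
  [0, 0, 4, 0, 0, 0],
  [0, 0, 4, 0, 0, 0],
  [0, 0, 3, 0, 0, 0],
])

```text
clock: 3.55
position: [0.571, -0.0862, 0.0845]
tool_rot: [3.132, -0.002, 0.116]
force: [-2.9, -0.5, 6.0]
grip_width: -0.0
```

Emit:
arm_command([
  [0, 0, 4, 0, 0, 0],
  [0, 0, 4, 0, 0, 0],
  [0, 0, 4, 0, 0, 0],
])

```text
clock: 3.85
position: [0.572, -0.085, 0.0766]
tool_rot: [3.135, -0.005, 0.116]
force: [-29.0, 12.1, 101.9]
grip_width: 0.0001
```

Firm stop reached at z = 0.077. Retracting to move to the front tab.

Emit:
arm_command([
  [0, 0, -15, 0, 0, 0],
  [0, 0, -30, 0, 0, 0],
  [-20, 28, 0, 0, 0, 0],
  [-20, 28, 0, 0, 0, 0],
  [-18, 27, 0, 0, 0, 0.5],
  [0, 0, 0, 0, 0, 0],
])

```text
clock: 4.45
position: [0.5246, -0.1762, 0.1269]
tool_rot: [3.134, -0.013, 0.11]
force: [0.7, 0.3, -1.1]
grip_width: -0.0002
```

Emit:
arm_command([
  [0, -2, 20, 0.4, -0.7, 0],
  [0, 0, 15, 0, 0, 0],
  [0, 0, 3, 0, 0, 0],
  [0, 0, 3, 0, 0, 0],
  [0, 0, 3, 0, 0, 0],
  [0, 0, 3, 0, 0, 0],
])

```text
clock: 5.05
position: [0.5259, -0.175, 0.0818]
tool_rot: [3.14, -0.004, 0.108]
force: [-4.1, -0.5, 6.0]
grip_width: -0.0001
```

Emit:
arm_command([
  [0, 0, 2, 0, 0, 0],
  [0, 0, 2, 0, 0, 0],
])

```text
clock: 5.25
position: [0.526, -0.175, 0.079]
tool_rot: [3.14, -0.004, 0.108]
force: [-5.3, -0.8, 9.8]
grip_width: -0.0002
```

Emit:
arm_command([
  [0, 0, 2, 0, 0, 0],
])

```text
clock: 5.35
position: [0.5258, -0.1752, 0.0784]
tool_rot: [3.14, -0.004, 0.108]
force: [-16.3, 2.1, 45.1]
grip_width: -0.0
```

Front tab is home (45 N at the stop). Moving to the right tab.

Emit:
arm_command([
  [0, 0, -15, 0, 0, 0],
  [0, 0, -25, 0, 0, 0],
  [19, 26, 0, 0, 0, 0],
  [19, 26, 0, 0, 0, 0],
  [18, 26, 0, 0, 0, 0],
  [0, 0, 0, 0, 0, 0],
])

```text
clock: 5.95
position: [0.5944, -0.2469, 0.1257]
tool_rot: [3.139, -0.01, 0.112]
force: [-0.3, 0.0, -0.2]
grip_width: 0.0001
```

Emit:
arm_command([
  [-5, 0, 19, 0, -0.5, 0],
  [0, 0, 15, 0, 0, 0],
  [0, 0, 3, 0, 0, 0],
  [0, 0, 3, 0, 0, 0],
  [0, 0, 3, 0, 0, 0],
  [0, 0, 3, 0, 0, 0],
])

```text
clock: 6.55
position: [0.5903, -0.2468, 0.0794]
tool_rot: [3.137, -0.003, 0.113]
force: [-1.4, -2.0, 6.7]
grip_width: -0.0002
```

Emit:
arm_command([
  [0, 0, 2, 0, 0, 0],
  [0, 0, 1.5, 0, 0, 0],
])

```text
clock: 6.75
position: [0.5907, -0.2473, 0.0783]
tool_rot: [3.135, -0.005, 0.113]
force: [-9.5, 2.9, 29.7]
grip_width: -0.0
```

Firm stop again. Lifting off and backing away so the top camera can see the box.

Emit:
arm_command([
  [0, 0, -15, 0, 0, 0],
  [0, 0, -50, 0, 0, 0],
  [0, 0, -50, 0, 0, 0],
  [0, 0, -40, 0, 0, 0],
  [0, 50, 0, 0, 0, 0],
  [0, 50, 0, 0, 0, 0],
  [0, 50, 0, 0, 0, 0],
  [0, 50, 0, 0, 0, 0],
])

```text
clock: 7.55
position: [0.6173, -0.4374, 0.2464]
tool_rot: [3.139, -0.01, 0.13]
force: [0.8, 0.2, 0.3]
grip_width: 0.0003
```

```bash
python3 - <<'E'
from h import *
s=bot.observe();print(s['position'],s['force'],s['clock'])
f=grab('top'); g=grab('scene'); W=cloud(f)
for n,c in dict(front=(.5243,-.1741),left=(.5695,-.0889),right=(.5889,-.2474),lid=(.579,-.167)).items():
    for nm,X in (('top',W),('scene',cloud(g))):
        m=(np.hypot(X[...,0]-c[0],X[...,1]-c[1])<.007)&(X[...,2]<.1); print(n,nm,m.sum(),np.median(X[m][:,2]).round(4) if m.any() else None)
c=np.vstack([cv2.resize(cv2.imread('pics/top.png')[140:280,360:520],(480,420)),]);d=cv2.resize(cv2.imread('pics/scene.png')[170:310,130:300],(300,420)); cv2.imwrite('pics/end.png',np.hstack([c,d]))
E
```

```text
[ 0.61725246 -0.43744883  0.24638418] [0.77733169 0.17079029 0.31678049] 7.55
front top 82 0.0607
front scene 60 0.0629
left top 79 0.0605
left scene 69 0.0625
right top 73 0.0604
right scene 60 0.0623
lid top 80 0.0574
lid scene 69 0.0591
```

View pics/end.png

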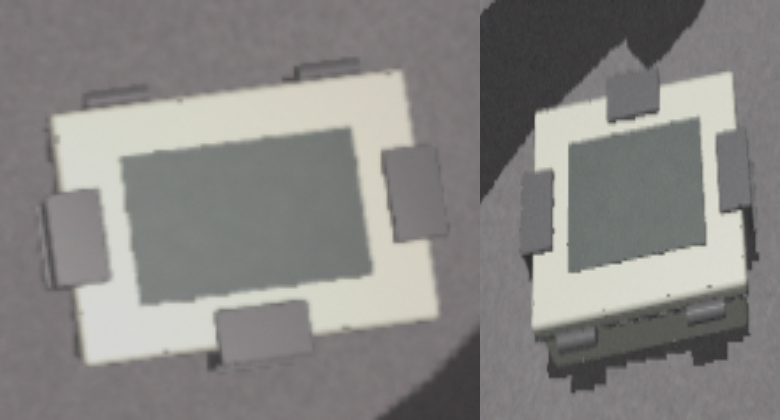

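All three pads lie flat, 3–4 mm above the lid and at equal heights, so they are home. The hand is clear of everything.

```bash
python3 -c "
from workcell import bot
print(bot.job_done())"
```

```text
the job is handed in; nothing more can be done
None
```

I pressed the left, front and right tabs of the long box down in turn with the closed fingertips. I then lifted the hand clear and handed the job in at about 7.7 s.

- **Pressing:** each tab gave a steady resistance of about 6 N and then a firm stop, with the TCP at 77 to 78 mm.
- **Final heights:** all three pads measured 60.4 to 60.7 mm in the top camera and 62.3 to 62.9 mm in the scene camera, against 62 mm nominal home. The two cameras differ by about 2 mm, which is within their calibration, and both show the pads 3 to 4 mm above the lid as expected.
- **Hand:** it ended with the TCP at z = 0.246 m, reading about 1 N or less on the wrist.
- **Hardest press:** at the end of the left tab's press the vertical force read 102 N (about 107 N in total). That is under the 120 N limit but higher than I intended. I used smaller steps on the other two, which read 48 N and 31 N. These are end-of-call readings, so a brief higher peak in between was not measured.

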